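# Dispense one washing tablet and hang up the basket

## Robot

A 7-joint arm with a two-finger parallel gripper is mounted at the origin on the work surface. World frame = base frame: x ahead of the robot, y to its left, z up, the work surface at z = 0. Lengths are in m, angles in rad, forces in N, time in s.
With the tool pointing down it reaches from about 0.4 to 0.85 m from the base axis. Payload 4.5 kg.
Tool frame: the origin (TCP) lies at the very end of the fingers, on their centre line; the grasp point (between the pads) lies 19 mm behind it; z points along the fingers, y is the line along which they close (so a half turn about z gives the same grasp; the last joint's range is limited). The gripper opens to 88 mm and grips with 3 to 60 N. Pads are 18 mm wide; open, the fingers measure 123 mm over their backs; the gripper's body (75 mm by 187 mm) begins 45 mm behind the grasp point.
Start: joints at [1.381, 0.689, -0.195, 1.565, 0.157, 0.902, -0.215], TCP at [0.139, -0.609, 0.239] pointing down, gripper open.
Joint ranges: [-3.01, 3.01], [-0.46, 2.08], [-1.47, 1.51], [0.13, 2.56], [-1, 4.14], [0.04, 2.09], [-2.66, 2.66]. Speed limits (rad/s): [2.57, 2.57, 3.14, 3.14, 3.14, 3.14, 3.14].

## Interface

Orientations are given as a unit quaternion [x, y, z, w].
In Python, from plant import r gives the robot as it stands. The module is installed in compiled form; this text tells all that it offers.
- The arm moves only by the shell command python3 -m pendant 'ROWS' [FORCE]. ROWS is JSON, one flat list of numbers, 7 for each row, row after row: the opening, from 0 (shut) to 1 (fully open), then the shift along the tool's x, y, z scaled (see below), then the turn, a rotation vector about the tool's x, y, z scaled (see below). A call has 1 to 12 rows; each row is the pose to reach, as a shift and turn from the pose commanded when the call began, along the tool's axes at that moment; what a row does not reach only later rows make up. The controller multiplies each number of a shift by 0.15 m and each number of a turn by pi/2 rad. A row lasts 1/10 s, in which the tool goes at most 50 mm and 8.59 degrees, less where a joint would pass 70% of its speed; a pose out of reach is approached as far as the arm can. A call with a number of a shift or a turn outside -1 to 1 is refused whole. A call with a gripper value outside its range is refused whole. The fingers move at their own pace and stop on an object; FORCE is the grip in N (left out, the last holds). Time passes only in rows, so rows that repeat a pose let the fingers close. It gives the time, the measured TCP pose, the force, the opening and the grip force at its end, in the units of the state.
- r.get_state(): the state, without advancing time (a new reading comes with each control period).
- r.snapshot(name): name is "scene" or "top" or "wrist"; returns a dict with "img" (420x560x3 uint8, red, green, blue), "mtx" (3x3 intrinsics, pixels), "cam_to_world" (4x4, takes a point from camera to world coordinates). Camera axes: x right, y up, looking along -z (the intrinsics and any distortion apply to the point x, -y, -z); pixel columns grow to the right and rows downward; lengths in m; the calibration is good to about 2 mm. A picture is of the moment at which its call begins. There is no depth.
- r.finish_job(): hands the job in; it is judged then, once.
The state is a dict: "clock": time; "q": joint angles; "qd": joint speeds; "joint_torque": joint torques, N m; "tool_pos": TCP position; "eef_rot": TCP orientation; "contact_force": force on the tool from outside, world axes, zero at the start; "moment": the same for the moment, N m; "opening": opening from 0.0 (shut) to 1.0 (fully open); "finger_force": force on a finger pad.
Only numpy, scipy, OpenCV 4.12 (cv2) and the standard library are available. Lean on these libraries where they do the work, as an engineer would, in place of code of your own. Each camera call takes 0.05 s, during which the arm holds its last target. There are 200 camera calls.

## Task

Stand the handled basket on the counter under the tablet dispenser's outlet and let go, then move the dispenser's slide grip all the way to its far stop so that one tablet drops into the basket, and push the slide fully back home so that the next tablet stays in the dispenser. Only then hang the basket, with its tablet inside, by its wire handle on the hook. Leave everything else on the counter where it is.

Things in the scene. Friction and masses are not known exactly. Their poses are not given: they have to be found in the camera images.
- dispenser: Grey tablet dispenser, fixed. Origin on the counter straight below the outlet's centre; front faces its -x. A level deck (underside 70, top 80 mm up) overhangs from x = +60 mm, where the column (75 mm deep, 93 mm high) begins, to its front edge at x = -30 mm, and runs y = -160 to +145 mm; below it is open to front and sides. On the deck lies the slide in its track, tops 97 mm up.
- magazine (a point): Middle of the top of the clear tablet magazine with a black lid, 44 x 44 mm, that stands over the track, 140 mm above the counter, 70 mm to the -y side of the outlet. Only the magazine and the slide's grip rise above 97 mm.
- outlet (a point): Centre of the outlet, a 40 x 40 mm opening in the deck, at its underside, 70 mm above the counter. A tablet falls from here when the slide is at its far stop (0.07).
- slide (a joint): Travel of the slide in m: 0 at its home stop, 0.07 at its far stop, growing along the dispenser's +y (away from the magazine). About 2 N of friction hold it where it is left, no spring. A pocket in the slide carries one tablet from the magazine to the outlet; returning it home loads the next one.
- slide_grip (a point): Middle of the top of the slide's grip, 131 mm above the counter: a black upright block 14 mm along the dispenser's x, 26 mm along its y, 34 mm tall, standing on the slide; it moves with the slide. At home it is 50 mm on the +y side of the outlet's centre.
- basket: White open basket, loose, 160 mm along x, 90 along y, 50 tall, walls and floor 4 to 5 mm, about 0.22 kg, origin at the centre of its underside. A wire handle, 8 mm thick, arches over its middle in its y-z plane, peaked at the centre. Same either way round. A tablet can fall into either half beside the handle; the handle is higher than the dispenser's deck and stays in front of it.
- basket_bail (a point): Underside of the handle's peak, 108 mm above the basket's underside: the place that rests on the hook.
- basket_tab (a point): Middle of the top of the grip tab that stands upright on the handle's peak: white, 10 mm along the basket's x, 24 mm along its y, from 116 to 155 mm above the basket's underside.
- hook: Steel hook stand, fixed. Origin on the counter below the hook's seat. A round arm, 10 mm thick, runs level along its x with its axis 170 mm up, from the post at x = +110 mm to x = -40 mm, where it turns up into a tip ending at x = -53 mm, 195 mm up. The open end points to its -x. Base plate 100 x 120 mm, 10 mm thick, centred at x = +110 mm.
- hook_seat (a point): Point on the top of the hook's arm, 175 mm above the counter, 40 mm behind the upturned tip, where a handle should hang; x points to the post.
- tablet: White washing tablet, 30 mm diameter, 18 mm thick, 20 g, loose, at first in the slide's pocket. Origin at the centre of its underside.
- spare_tablet: A second, identical tablet above it in the magazine; it must stay in the dispenser. Origin at the centre of its underside.
- bottle: Bystander: white closed detergent bottle, 70 mm diameter, 190 mm tall. Origin at the centre of its underside.
- peg_jar: Bystander: open glass jar of clothes pegs, 80 mm diameter, 85 mm tall. Origin at the centre of its underside.
- plant: Bystander: succulent in a white pot, 84 mm diameter, about 120 mm tall. Origin at the centre of its underside.
- soap_dish: Bystander: white rectangular soap dish with a bar of soap, 95 x 62 mm, 27 mm tall. Origin at the centre of its underside.
- clothes_peg: Bystander: lying wooden clothes peg, 74 x 13 mm, 12 mm tall. Origin at the centre of its underside.
- brush: Bystander: lying scrubbing brush, 200 mm long.

How it is judged:
By the outcome, as a careful person would: the job done as asked, in the order asked, and still so for the second after the job is handed in, with the robot touching nothing.
It also fails if it takes over 72 s, if anything falls off the work surface, if the arm or the gripper's body presses on something with over 40 N, if the wrist force passes 120 N, or if a joint passes its speed limit or range.

## Working session

There is one attempt and no reset: what is moved stays moved. The work goes in short steps, Python scripts to look and compute and a shell command to move; the robot and the scene stay as the last step left them, time stands still between calls to the robot, and variables do not carry over. Pictures are saved under pics/ and viewed, at most 10 in all, crops included, and the job is handed in when it is done.

```bash
mkdir -p pics; python3 - <<'E'
from plant import r
import cv2,numpy as np
s=r.get_state();print(s)
np.set_printoptions(precision=4,suppress=True)
for n in ("scene","top","wrist"):
    d=r.snapshot(n);cv2.imwrite(f"pics/{n}0.png",d["img"][:,:,::-1]);print(n,d["mtx"],d["cam_to_world"]);np.savez(f"pics/{n}0.npz",**{k:d[k] for k in("img","mtx","cam_to_world")});print(d.keys())
E
```

```text
{'clock': 0.0, 'q': array([ 1.3807939 ,  0.6899694 , -0.19450354,  1.56634467,  0.15730591,
        0.9025073 , -0.21511931]), 'qd': array([ 7.60998672e-04,  5.16859546e-04,  4.60473408e-05,  4.10082087e-04,
        2.24253284e-03, -6.25185268e-04, -2.34632806e-04]), 'joint_torque': array([ 2.19483136e-04, -5.27564371e+01, -1.26675982e+00, -1.53428060e+01,
       -5.26561635e-02,  6.37103309e-03,  1.78696323e-04]), 'tool_pos': array([ 0.1385142 , -0.60880587,  0.23791871]), 'eef_rot': array([ 9.93741776e-01,  1.11697978e-01, -1.75541943e-04, -9.01594786e-04]), 'contact_force': array([-0.19589769, -0.23606713,  0.22298639]), 'moment': array([ 0.01089484,  0.03409994, -0.00364125]), 'finger_force': 0.0, 'opening': 1.0000966526034532}
scene [[404.9619   0.     273.007 ]
 [  0.     404.9619 214.1933]
 [  0.       0.       1.    ]] [[-0.8228 -0.3961  0.4076  0.9379]
 [ 0.568  -0.5465  0.6154  0.5811]
 [-0.021   0.7378  0.6746  0.779 ]
 [ 0.      0.      0.      1.    ]]
dict_keys(['img', 'mtx', 'cam_to_world'])
top [[400.5622   0.     275.5232]
 [  0.     400.5622 206.8908]
 [  0.       0.       1.    ]] [[-0.0493  0.9709 -0.2342  0.2656]
 [-0.9988 -0.0472  0.0147 -0.0279]
 [ 0.0032  0.2346  0.9721  1.3051]
 [ 0.      0.      0.      1.    ]]
dict_keys(['img', 'mtx', 'cam_to_world'])
wrist [[311.0667   0.     280.6367]
 [  0.     311.0667 211.2668]
 [  0.       0.       1.    ]] [[ 0.2234  0.9324  0.284   0.2121]
 [-0.9747  0.214   0.0639 -0.5917]
 [-0.0012 -0.2911  0.9567  0.3832]
 [ 0.      0.      0.      1.    ]]
dict_keys(['img', 'mtx', 'cam_to_world'])
```

View pics/scene0.png

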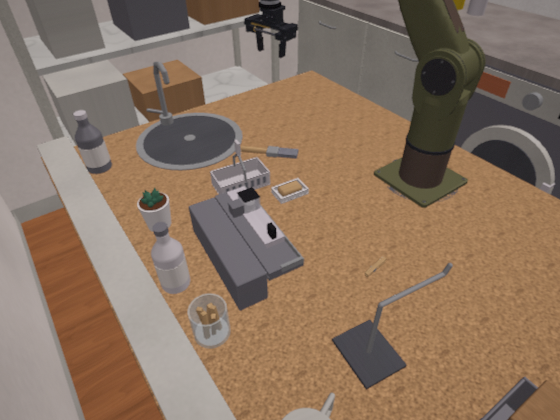

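View pics/top0.png

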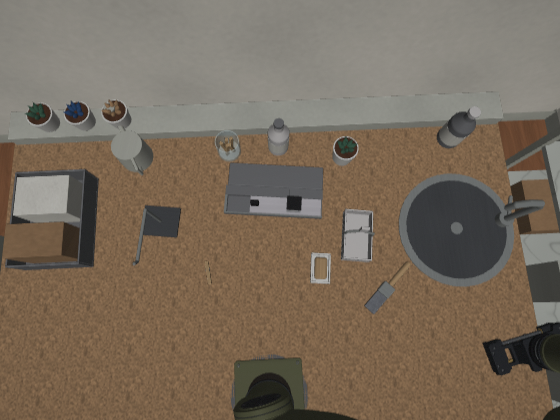

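The scene view shows the basket at about (240,178), with its handle at (240,160). The magazine lid is at (249,195), the slide grip at (272,230) and the hook tip at (449,267). In the top view the basket is at (358,236), the lid at (294,203), the grip at (254,203), and the hook runs from its tip at (136,261) to its post at (150,212).

```bash
cat > h.py <<'E'
import numpy as np,cv2
from scipy.spatial.transform import Rotation as R
np.set_printoptions(precision=4,suppress=True)
def load(n): return dict(np.load(f"pics/{n}.npz"))
def snap(cam,n):
    from plant import r
    d=r.snapshot(cam); cv2.imwrite(f"pics/{n}.png",d["img"][:,:,::-1])
    np.savez(f"pics/{n}.npz",**{k:d[k] for k in("img","mtx","cam_to_world")}); return d
def ray(d,p):
    K,T=d["mtx"],d["cam_to_world"]; v=np.linalg.inv(K)@[p[0],p[1],1]
    v=T[:3,:3]@[v[0],-v[1],-v[2]]; return T[:3,3],v/np.linalg.norm(v)
def plane(d,p,z):
    o,v=ray(d,p); return o+v*(z-o[2])/v[2]
def tri(*dp):
    """least-squares meeting point of rays (d,p),...; and worst miss"""
    A=np.zeros((3,3));b=np.zeros(3);rs=[ray(*x) for x in dp]
    for o,v in rs: M=np.eye(3)-np.outer(v,v);A+=M;b+=M@o
    X=np.linalg.solve(A,b); return X,max(np.linalg.norm(np.cross(X-o,v)) for o,v in rs)
def proj(d,X):
    T=d["cam_to_world"];c=T[:3,:3].T@(np.asarray(X)-T[:3,3]);c=[c[0],-c[1],-c[2]];u=d["mtx"]@c;return u[:2]/u[2]
def go(target,yaw):
    """row numbers (shift, turn) from the measured pose to TCP target, tool down, tool x at world yaw"""
    from plant import r
    s=r.get_state();Q=R.from_quat(s["eef_rot"])
    G=R.from_euler("z",yaw)*R.from_euler("x",np.pi)
    print("tcp",s["tool_pos"],"t",s["clock"],"shift",Q.inv().apply(np.asarray(target)-s["tool_pos"])/.15,"turn",(Q.inv()*G).as_rotvec()/(np.pi/2))
E
python3 - <<'E'
from h import *
t=load("top0");s=load("scene0")
for n,p,z in [("lid",(294,203),.14),("grip",(254,203),.131),("basket rim",(358,236),.05),("tab",(360,229),.155),("seattip",(136,261),.195),("post",(150,212),.175),("frontL",(225,215),.08),("frontR",(322,216),.08),("baseplate",(160,221),.01),("bottle",(279,127),.19)]:
    print(n,plane(t,p,z))
for n,a,b in [("lid",(294,203),(249,195)),("grip",(254,203),(272,228)),("tip",(135,262),(449,266))]: print(n,tri((t,a),(s,b)))
for n in("top0","scene0"):
    im=load(n)["img"]; 
    c=im[185:285,205:385] if n=="top0" else im[130:290,180:330]
    cv2.imwrite(f"pics/{n}c.png",cv2.resize(c[:,:,::-1],None,fx=4 if n=="top0" else 3.7,fy=4 if n=="top0" else 3.7,interpolation=cv2.INTER_CUBIC))
go([0.55,-0.2,0.32],0)
E
```

```text
lid [ 0.5555 -0.1015  0.14  ]
grip [0.5636 0.0187 0.131 ]
basket rim [ 0.4604 -0.3034  0.05  ]
tab [ 0.4644 -0.2882  0.155 ]
seattip [0.3983 0.3472 0.195 ]
post [0.5402 0.3181 0.175 ]
frontL [0.5422 0.1127 0.08  ]
frontR [ 0.5243 -0.1903  0.08  ]
baseplate [0.5482 0.335  0.01  ]
bottle [ 0.7806 -0.0674  0.19  ]
lid (array([ 0.5566, -0.1015,  0.1338]), np.float64(0.0005598164701357401))
grip (array([0.5675, 0.0183, 0.1194]), np.float64(0.0012779450394471356))
tip (array([0.3959, 0.3533, 0.1877]), np.float64(0.001184641009275824))
tcp [ 0.1386 -0.609   0.2381] t 0.15 shift [ 3.2796 -2.0505 -0.5434] turn [-0.0008  0.0001  0.1425]
```

```bash
python3 -m pendant '[1,0.85,-0.53,-0.14,0,0,0,1,0.85,-0.53,-0.14,0,0,0,1,0.85,-0.53,-0.14,0,0,0,1,0.85,-0.53,-0.14,0,0,0]'
python3 -m pendant '[1,0.85,-0.53,-0.14,0,0,0,1,0.85,-0.53,-0.14,0,0,0,1,0.85,-0.53,-0.14,0,0,0,1,0.85,-0.53,-0.14,0,0,0]'
python3 -m pendant '[1,0.85,-0.53,-0.14,0,0,0.142,1,0.85,-0.53,-0.14,0,0,0.142,1,0.85,-0.53,-0.14,0,0,0.142,1,0.85,-0.53,-0.14,0,0,0.142,1,0.85,-0.53,-0.14,0,0,0.142,1,0.85,-0.53,-0.14,0,0,0.142]'
python3 - <<'E'
from h import *
snap("wrist","w1");go([.5,-.1,.30],0)
E
```

```text
clock: 0.55
tool_pos: [0.2528, -0.4981, 0.2607]
eef_rot: [0.993, 0.118, 0.003, -0.001]
contact_force: [-0.4, -0.3, 0.9]
opening: 0.999
finger_force: 0.0
clock: 0.95
tool_pos: [0.3588, -0.392, 0.2817]
eef_rot: [0.993, 0.118, 0.003, -0.001]
contact_force: [-0.3, 0.1, -0.2]
opening: 1.0
finger_force: 0.0
clock: 1.55
tool_pos: [0.4571, -0.2937, 0.3013]
eef_rot: [1.0, -0.001, -0.001, 0.0]
contact_force: [0.1, -0.3, -0.2]
opening: 1.0
finger_force: 0.0
tcp [ 0.4569 -0.2939  0.3013] t 1.6 shift [ 0.2836 -1.2936  0.0074] turn [ 0.0005  0.0011 -0.0017]
```

View pics/w1.png

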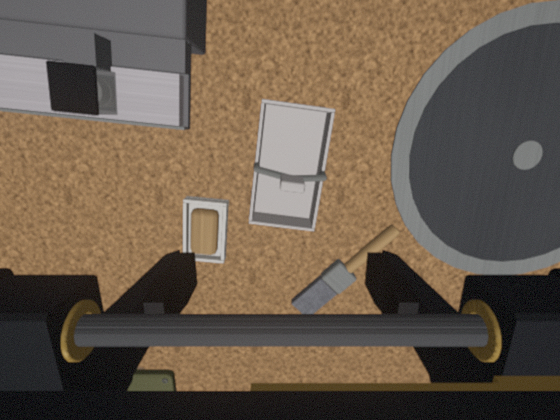

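In the wrist view the basket's rim corners are at (264,101), (333,109), (314,229) and (250,221). The tab is at about (292,185), and the lid is at (73,88) on the left. Next I'll take a second view from nearer the dispenser.

```bash
python3 -m pendant '[1,0,-0.9,0,0,0,0,1,0,-0.9,0,0,0,0,1,0,-0.9,0,0,0,0,1,0,-0.9,0,0,0,0,1,0,-0.9,0,0,0,0]'
python3 - <<'E'
from h import *
snap("wrist","w2")
E
```

```text
clock: 2.1
tool_pos: [0.458, -0.1582, 0.3017]
eef_rot: [1.0, -0.0, -0.0, 0.0]
contact_force: [-0.3, -1.2, -0.3]
opening: 1.003
finger_force: 0.0
```

View pics/w2.png

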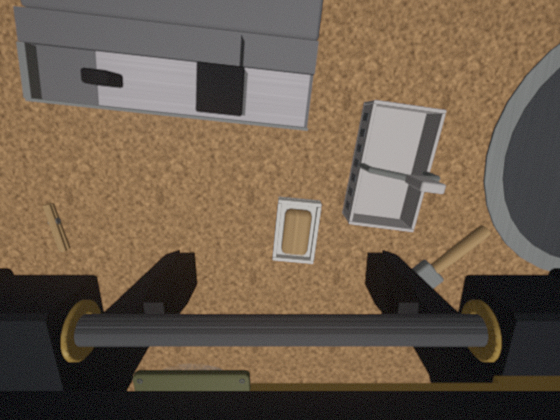

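The second view shows the basket's rim corners at (366,102), (444,109), (412,230) and (347,222), with the tab near (432,183). The lid's top face is at about (221,88) and the grip at (102,77). I'll enlarge these places in one picture.

```bash
python3 - <<'E'
from h import *
a,b=load("w1")["img"],load("w2")["img"]
f=lambda i,x,y,k:cv2.resize(i[y:y+300//k,x:x+400//k,::-1],(400,300),interpolation=cv2.INTER_CUBIC)
A=np.vstack([np.hstack([f(a,255,155,5),f(b,385,155,5)]),np.hstack([f(b,65,55,5),f(a,20,40,4)])])
for i in range(0,800,50): cv2.line(A,(i,0),(i,599),(0,255,0) if i%100==0 else (0,120,0),1)
for i in range(0,600,50): cv2.line(A,(0,i),(799,i),(0,255,0) if i%100==0 else (0,120,0),1)
cv2.imwrite("pics/crop1.png",A)
E
```

```text
(no output)
```

View pics/crop1.png

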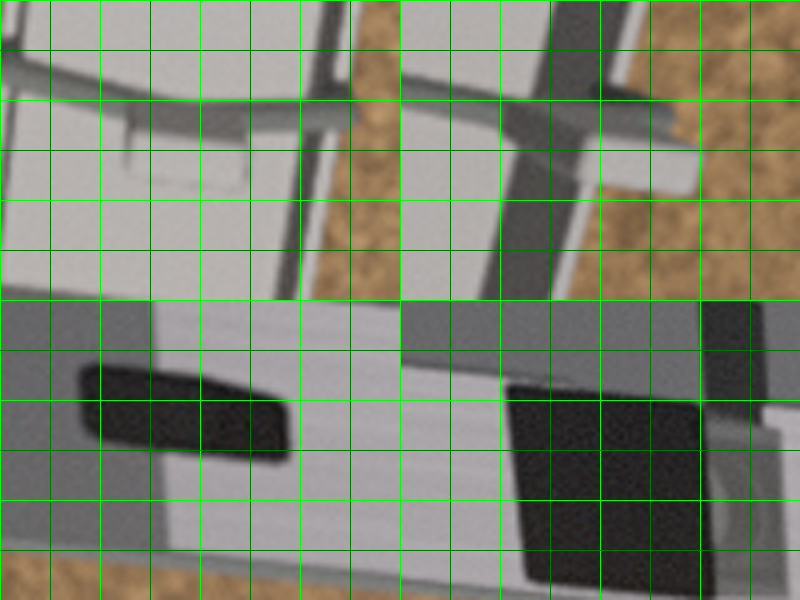

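The crops show the tab's top face centred at w1 (292.6,187) and w2 (433.2,188). The grip's top is at w2 (94,76.4), and the lid's centre is at w1 (73,88) and w2 (220,88).

```bash
python3 - <<'E'
from h import *
a,b,t,s=[load(x) for x in("w1","w2","top0","scene0")]
print("tab",tri((a,(292.6,187)),(b,(433.2,188))))
print("lid",tri((a,(73,88)),(b,(220,88))),tri((a,(73,88)),(b,(220,88)),(t,(294,203))))
print("grip",tri((b,(94,76.4)),(t,(254,203))),plane(b,(94,76.4),.131))
for d,c in((a,[(264,101),(333,109),(314,229),(250,221)]),(b,[(366,102),(444,109),(412,230),(347,222)])):
    P=np.array([plane(d,p,.05)[:2] for p in c]);v=P[0]+P[1]-P[2]-P[3];w=P[0]+P[3]-P[1]-P[2]
    print("basket",P.mean(0),np.degrees(np.arctan2(v[1],v[0])),np.degrees(np.arctan2(-w[0],w[1])),np.linalg.norm(v)/2,np.linalg.norm(w)/2)
print("corner h",[tri((a,p),(b,q))[0] for p,q in(((264,101),(366,102)),((333,109),(444,109)),((250,221),(347,222)))])
print("front deck edge",plane(b,(25,97),.08),plane(b,(305,127),.08))
go([0.45,-.29,.3],0)
E
```

```text
tab (array([ 0.4677, -0.3048,  0.154 ]), np.float64(2.2193288183385313e-05))
lid (array([ 0.5581, -0.1017,  0.1384]), np.float64(0.0004973701500787865)) (array([ 0.5576, -0.1014,  0.1371]), np.float64(0.0013616544793860533))
grip (array([0.5676, 0.0196, 0.1248]), np.float64(0.0024502308098645212)) [0.5693 0.0171 0.131 ]
basket [ 0.4688 -0.3053] -7.326471360139666 -6.940185563700916 0.15474932213458317 0.08556792429382012
basket [ 0.4691 -0.3003] -6.041283035568978 -5.994392524637935 0.15544980719843246 0.09273169041528885
corner h [array([ 0.552 , -0.2715,  0.0092]), array([ 0.5417, -0.3572,  0.0479]), array([ 0.3929, -0.2507,  0.036 ])]
front deck edge [0.5539 0.1254 0.08  ] [ 0.5221 -0.1857  0.08  ]
tcp [ 0.458  -0.1592  0.3017] t 2.15 shift [-0.0512  0.8724  0.0125] turn [ 0.0008  0.0002 -0.0015]
```

```bash
python3 -m pendant '[1,0.067,0.965,0.6,0,0,0.074,1,0.067,0.965,0.6,0,0,0.074,1,0.067,0.965,0.6,0,0,0.074,1,0.067,0.965,0.6,0,0,0.074,1,0.067,0.965,0.6,0,0,0.074,1,0.067,0.965,0.6,0,0,0.074,1,0.067,0.965,0.6,0,0,0.074]'
python3 - <<'E'
from h import *
go([0.468,-.304,.122],np.radians(-6.7))
E
```

```text
clock: 2.85
tool_pos: [0.4696, -0.3002, 0.2128]
eef_rot: [0.998, -0.057, 0.001, -0.0]
contact_force: [0.2, 1.0, 0.8]
opening: 0.997
finger_force: 0.0
tcp [ 0.4696 -0.3002  0.2128] t 2.85 shift [-0.0086  0.0268  0.605 ] turn [-0.0004 -0.001   0.0023]
```

```bash
python3 -m pendant '[1,-0.009,0.02,0.3,0,0,0,1,-0.009,0.02,0.6,0,0,0,1,-0.009,0.02,0.6,0,0,0,1,-0.009,0.02,0.6,0,0,0,1,-0.009,0.02,0.6,0,0,0]'
python3 - <<'E'
from h import *
go([0.468,-.304,.122],np.radians(-6.7))
E
python3 -m pendant '[0,0,0,0,0,0,0,0,0,0,0,0,0,0,0,0,0,0,0,0,0,0,0,0,0,0,0,0,0,0,0,0,0,0,0,0,0,0,0,0,0,0]' 25
```

```text
clock: 3.35
tool_pos: [0.469, -0.3047, 0.1243]
eef_rot: [0.998, -0.057, 0.002, 0.001]
contact_force: [0.6, 0.6, -0.3]
opening: 1.001
finger_force: 0.0
tcp [ 0.469  -0.3047  0.1243] t 3.35 shift [-0.007  -0.004   0.0156] turn [ 0.0009 -0.0027  0.0016]
clock: 3.95
tool_pos: [0.4671, -0.3046, 0.1217]
eef_rot: [0.998, -0.058, -0.0, 0.0]
contact_force: [-0.5, -0.4, -0.7]
opening: 0.479
finger_force: 0.0
```

```bash
python3 -m pendant '[0,0,0,0,0,0,0,0,0,0,0,0,0,0,0,0,0,0,0,0,0,0,0,0,0,0,0,0,0,0,0,0,0,0,0,0,0,0,0,0,0,0]' 25
python3 -m pendant '[0,0,0,-0.2,0,0,0,0,0,0,-0.4,0,0,0,0,0,0,-0.5,0,0,0,0,0,0,-0.5,0,0,0]'
python3 - <<'E'
from h import *
go([0.4346,-.019,.1985],np.radians(-5.5))
E
```

```text
clock: 4.55
tool_pos: [0.4671, -0.3046, 0.1216]
eef_rot: [0.998, -0.058, -0.0, 0.0]
contact_force: [-0.1, -0.4, -0.7]
opening: 0.267
finger_force: 25.0
clock: 4.95
tool_pos: [0.4682, -0.3051, 0.1986]
eef_rot: [0.998, -0.058, 0.002, 0.001]
contact_force: [1.3, 0.3, -2.6]
opening: 0.272
finger_force: 25.0
tcp [ 0.4682 -0.3051  0.1986] t 4.95 shift [-0.4427 -1.8689 -0.0041] turn [ 0.001  -0.0025 -0.0124]
```

```bash
python3 -m pendant '[0,-0.1,-0.2,0,0,0,0,0,-0.2,-0.4,0,0,0,0,0,-0.3,-0.6,0,0,0,0,0,-0.4,-0.8,0,0,0,0,0,-0.44,-0.93,0,0,0,0,0,-0.44,-0.93,0,0,0,0]'
python3 -m pendant '[0,0,-0.2,0,0,0,0,0,0,-0.4,0,0,0,0,0,0,-0.6,0,0,0,-0.006,0,0,-0.8,0,0,0,-0.012,0,0,-0.93,0,0,0,-0.012,0,0,-0.93,0,0,0,-0.012,0,0,-0.93,0,0,0,-0.012]'
python3 - <<'E'
from h import *
go([0.4346,-.019,.129],np.radians(-5.5))
E
```

```text
clock: 5.55
tool_pos: [0.4158, -0.1551, 0.1957]
eef_rot: [0.998, -0.055, -0.002, -0.001]
contact_force: [-0.7, 0.3, -3.0]
opening: 0.276
finger_force: 24.4
clock: 6.25
tool_pos: [0.4337, -0.0207, 0.1962]
eef_rot: [0.999, -0.048, -0.0, 0.0]
contact_force: [-1.0, -0.3, -2.6]
opening: 0.274
finger_force: 24.4
tcp [ 0.4337 -0.0207  0.1962] t 6.25 shift [ 0.0053 -0.0125  0.4481] turn [ 0.0006  0.0005 -0.0005]
```

```bash
python3 -m pendant '[0,0.005,-0.01,0.2,0,0,0,0,0.005,-0.01,0.4,0,0,0,0,0.005,-0.01,0.445,0,0,0,0,0.005,-0.01,0.445,0,0,0,0,0.005,-0.01,0.445,0,0,0]'
python3 - <<'E'
from h import *
snap("scene","s1");snap("wrist","w3")
o=np.array([.564,-.0315]);y=np.radians(-5.5);c=o-.046*np.array([np.cos(y),np.sin(y)]);print(c)
go([*c,.1235],y)
E
```

```text
clock: 6.75
tool_pos: [0.4348, -0.0193, 0.1305]
eef_rot: [0.999, -0.049, 0.0, 0.0]
contact_force: [-1.1, 0.7, -1.8]
opening: 0.27
finger_force: 24.6
[ 0.5182 -0.0271]
tcp [ 0.4349 -0.0187  0.1308] t 6.85 shift [0.558 0.002 0.049] turn [-0.0001 -0.0008 -0.0008]
```

View pics/s1.png

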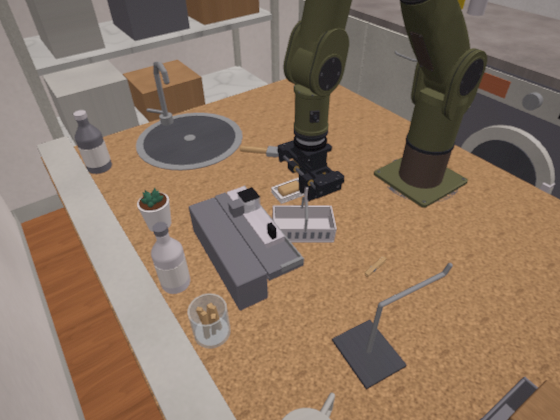

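The basket hangs level just in front of the deck, at about (303,223), and the dispenser hasn't moved. Next I slide it in, lower it and release.

```bash
python3 -m pendant '[0,0.1,0,0,0,0,0,0,0.2,0,0,0,0,0,0,0.3,0,0,0,0,0,0,0.4,0,0,0,0,0,0,0.5,0,0,0,0,0,0,0.558,0,0,0,0,0,0,0.558,0,0,0,0,0,0,0.558,0,0.02,0,0,0,0,0.558,0,0.035,0,0,0,0,0.558,0,0.045,0,0,0,0,0.558,0,0.05,0,0,0]'
python3 - <<'E'
from h import *
go([0.5182,-.0271,.1225],np.radians(-5.5))
E
```

```text
clock: 7.95
tool_pos: [0.5107, -0.0267, 0.1233]
eef_rot: [0.999, -0.048, -0.006, 0.001]
contact_force: [-16.8, -0.1, 26.3]
opening: 0.272
finger_force: 24.9
tcp [ 0.5107 -0.0267  0.1233] t 7.95 shift [ 0.05   -0.0021  0.005 ] turn [ 0.0013  0.008  -0.0005]
```

```bash
python3 -m pendant '[0,-0.05,0,-0.01,0,0,0,0,-0.05,0,-0.03,0,0,0,0,-0.05,0,-0.03,0,0,0]'
python3 - <<'E'
from h import *
from plant import r
print(r.get_state()["contact_force"],r.get_state()["moment"])
a=snap("scene","s2")["img"];b=snap("wrist","w4")["img"]
f=lambda i,x,y,w:cv2.resize(i[y:y+w,x:x+w*2//3*2//2,::-1],(400,600),interpolation=cv2.INTER_CUBIC)
cv2.imwrite("pics/c2.png",np.hstack([f(a,215,150,150),cv2.resize(b[:,100:380,::-1],(400,600))]))
E
```

```text
clock: 8.25
tool_pos: [0.5116, -0.0255, 0.1274]
eef_rot: [0.999, -0.048, 0.001, -0.0]
contact_force: [-0.3, -1.1, -2.7]
opening: 0.274
finger_force: 25.0
[-0.2823 -1.0542 -2.7366] [ 0.0278 -0.0603 -0.0493]
```

View pics/c2.png

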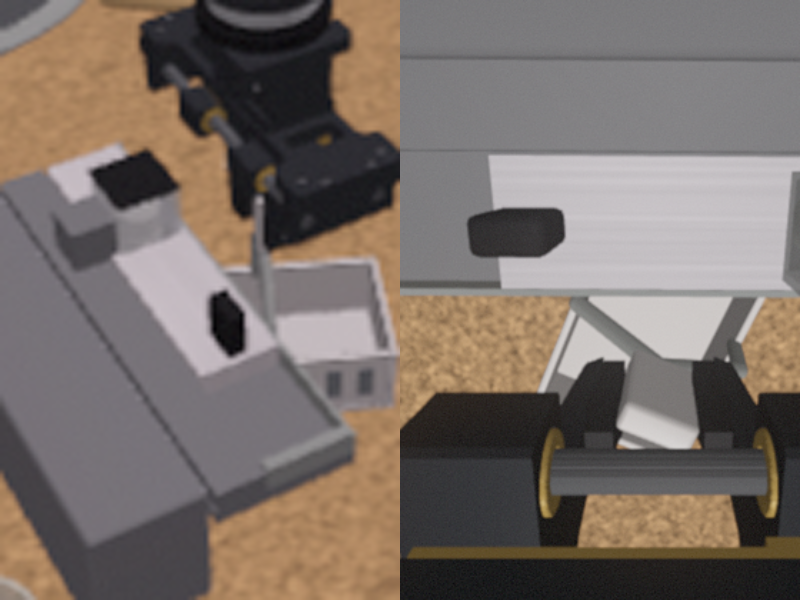

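The crop shows the basket under the deck and held by its tab, but it looks twisted or tilted in the grip. I'll measure its rim from s1, at roughly TL (277,206), TR (335,209), BR (334,238) and BL (273,233).

```bash
python3 - <<'E'
from h import *
s=load("s1");w=load("w4")
P=[plane(s,p,.059) for p in((277,206),(335,209),(334,238),(273,233))];print(np.array(P))
# expected rim in s1 and in w4 for an untwisted basket, tool at measured pose
def rim(c,yaw,z):
    y=np.radians(yaw);u=np.array([np.cos(y),np.sin(y)]);v=np.array([-u[1],u[0]])
    return [np.r_[c+a*u*.08+b*v*.045,z] for a,b in((1,1),(1,-1),(-1,-1),(-1,1))]
print("exp s1",[proj(s,X).round() for X in rim(np.array([.4348,-.019]),-5.5,.059)])
print("exp w4",[proj(w,X).round() for X in rim(np.array([.5116,-.0255]),-5.5,.056)])
print("tabtop exp w4",proj(w,[.5116,-.0255,.161]))
im=load("w3")["img"][150:420,130:430,::-1]
im2=s["img"][185:255,255:350,::-1]
cv2.imwrite("pics/c3.png",np.hstack([cv2.resize(im,(400,360)),cv2.resize(im2,(400,360),interpolation=cv2.INTER_CUBIC)]))
E
```

```text
[[ 0.4756 -0.0963  0.059 ]
 [ 0.3577  0.0043  0.059 ]
 [ 0.4305  0.0842  0.059 ]
 [ 0.5426 -0.0181  0.059 ]]
exp s1 [array([289., 237.]), array([272., 216.]), array([322., 196.]), array([342., 215.])]
exp w4 [array([214., 110.]), array([349., 110.]), array([337., 317.]), array([226., 317.])]
tabtop exp w4 [281.8202 307.2987]
```

View pics/c3.png

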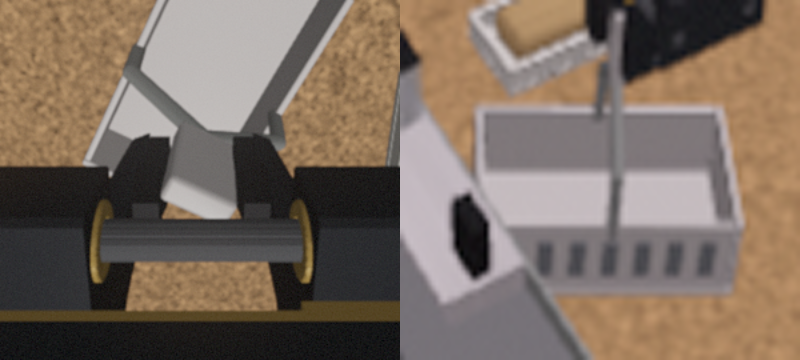

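The basket has twisted about 35° in the grip, to a yaw of about -41°. So I'll back out, set it down in front, and regrip across the tab's thin 10 mm direction with more force.

```bash
python3 -m pendant '[0,0,0,-0.03,0,0,0,0,-0.15,0,-0.03,0,0,0,0,-0.3,0,-0.03,0,0,0,0,-0.45,0,-0.03,0,0,0,0,-0.55,0,-0.03,0,0,0,0,-0.6,0,-0.03,0,0,0,0,-0.6,0,-0.03,0,0,0,0,-0.6,0,0.03,0,0,0,0,-0.6,0,0.03,0,0,0]'
python3 -m pendant '[0,0,0,0.01,0,0,0,0,0,0,0.02,0,0,0,0,0,0,0.02,0,0,0]'
python3 - <<'E'
from plant import r
print(r.get_state()["q"])
E
```

```text
clock: 9.25
tool_pos: [0.4233, -0.0183, 0.1222]
eef_rot: [0.999, -0.049, 0.002, 0.001]
contact_force: [0.2, -2.8, 2.9]
opening: 0.274
finger_force: 25.0
clock: 9.55
tool_pos: [0.4233, -0.0187, 0.1211]
eef_rot: [0.999, -0.05, 0.003, 0.001]
contact_force: [-2.7, -3.7, 29.2]
opening: 0.273
finger_force: 25.0
[-0.06055552  0.67799092 -0.00931392  2.27085911  0.04264139  0.18758335
 -1.77953059]
```

```bash
python3 -m pendant '[1,0,0,-0.02,0,0,0,1,0,0,-0.02,0,0,0,1,0,0,-0.02,0,0,0,1,0,0,-0.02,0,0,0,1,0,0,-0.02,0,0,0,1,0,0,-0.02,0,0,0,1,0,0,-0.02,0,0,0,1,0,0,-0.3,0,0,0,1,0,0,-0.6,0,0,0,1,0,0,-0.9,0,0,0,1,0,0,-0.98,0,0,0,1,0,0,-0.98,0,0,0]'
python3 - <<'E'
from h import *
a=snap("wrist","w5")["img"];b=snap("scene","s3")["img"]
A=np.hstack([cv2.resize(a[60:360,80:480,::-1],(480,360),interpolation=cv2.INTER_CUBIC),cv2.resize(b[160:280,230:330,::-1],(300,360),interpolation=cv2.INTER_CUBIC)])
cv2.imwrite("pics/c4.png",A)
E
```

```text
clock: 10.75
tool_pos: [0.4221, -0.0171, 0.2683]
eef_rot: [0.999, -0.048, 0.003, -0.0]
contact_force: [-0.1, 0.0, -1.3]
opening: 1.001
finger_force: 0.0
```

View pics/c4.png

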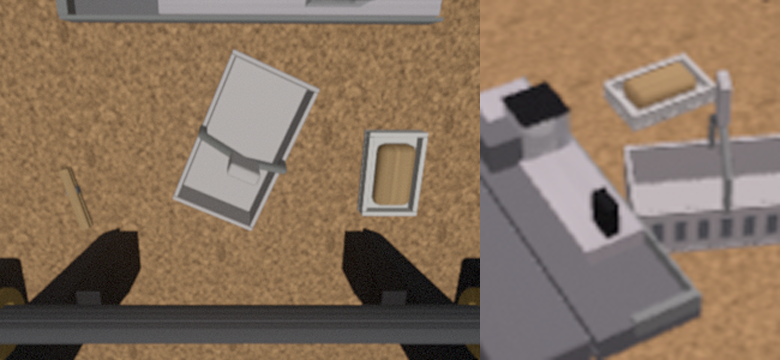

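The basket stands upright in front of the deck, with its tab at crop (245,170) and scene (311,184). Its rim corners in the crop are (236,51), (318,91), (252,229) and (175,197).

```bash
python3 - <<'E'
from h import *
w=load("w5");s=load("s3");f=lambda p:(80+p[0]/1.2,60+p[1]/1.2)
print("tab",tri((w,f((245,170))),(s,(311.2,184.5))),plane(w,f((245,170)),.155))
P=np.array([plane(w,f(p),.05)[:2] for p in((236,51),(318,91),(252,229),(175,197))]);v=P[0]+P[1]-P[2]-P[3];u=P[0]+P[3]-P[1]-P[2]
yaw=np.degrees(np.arctan2(v[1],v[0]));print(P.mean(0),yaw,np.degrees(np.arctan2(-u[0],u[1])),np.linalg.norm(v)/2,np.linalg.norm(u)/2)
a,b=plane(w,f((230,165)),.155),plane(w,f((259.5,174.5)),.155);print(a,b)
t=plane(w,f((245,170)),.155);go([*t[:2],.2],np.radians(yaw+90))
E
```

```text
tab (array([ 0.4271, -0.0193,  0.1585]), np.float64(0.0017311496186402508)) [ 0.4278 -0.0201  0.155 ]
[ 0.4243 -0.0199] -29.169836820752586 -29.94375937134627 0.15518644400497777 0.08642304130063672
[ 0.4325 -0.0097  0.155 ] [ 0.4234 -0.0301  0.155 ]
tcp [ 0.4203 -0.0171  0.266 ] t 10.85 shift [0.0516 0.015  0.4397] turn [-0.0001  0.0005 -0.7374]
```

```bash
python3 -m pendant '[1,0.043,0.015,0.35,0,0,-0.745,1,0.043,0.015,0.35,0,0,-0.745,1,0.043,0.015,0.35,0,0,-0.745,1,0.043,0.015,0.35,0,0,-0.745,1,0.043,0.015,0.35,0,0,-0.745,1,0.043,0.015,0.35,0,0,-0.745,1,0.043,0.015,0.35,0,0,-0.745,1,0.043,0.015,0.35,0,0,-0.745,1,0.043,0.015,0.35,0,0,-0.745,1,0.043,0.015,0.35,0,0,-0.745]'
python3 - <<'E'
from h import *
from plant import r
print(r.get_state()["q"]);go([.4265,-.02,.122],np.radians(62))
E
```

```text
clock: 11.85
tool_pos: [0.4262, -0.0199, 0.2129]
eef_rot: [0.86, 0.51, -0.001, -0.001]
contact_force: [-0.7, -0.3, -0.2]
opening: 0.996
finger_force: 0.0
[ 0.1891  0.505  -0.3729  2.1567  0.3488  0.539  -0.9439]
tcp [ 0.4262 -0.0199  0.2129] t 11.85 shift [0.001  0.0034 0.6057] turn [-0.0017  0.0005 -0.0072]
```

```bash
python3 -m pendant '[1,0,0,0.3,0,0,0,1,0,0,0.6,0,0,0,1,0,0,0.605,0,0,0,1,0,0,0.605,0,0,0]'
python3 -m pendant '[0,0,0,0,0,0,0,0,0,0,0,0,0,0,0,0,0,0,0,0,0,0,0,0,0,0,0,0,0,0,0,0,0,0,0,0,0,0,0,0,0,0,0,0,0,0,0,0,0,0,0,0,0,0,0,0,0,0,0,0,0,0,0,0,0,0,0,0,0,0,0,0,0,0,0,0,0]' 45
python3 -m pendant '[0,0,0,0,0,0,0,0,0,0,0,0,0,0,0,0,0,0,0,0,0,0,0,0,0,0,0,0,0,0,-0.03,0,0,0,0,0,0,-0.06,0,0,0,0,0,0,-0.08,0,0,0,0,0,0,-0.08,0,0,0]'
python3 - <<'E'
from h import *
snap("wrist","w6");snap("scene","s4")
go([0.4346,-.019,.130],np.radians(84.5))
E
```

```text
clock: 12.25
tool_pos: [0.4263, -0.0198, 0.123]
eef_rot: [0.859, 0.511, -0.001, -0.0]
contact_force: [-0.2, 0.2, 0.1]
opening: 0.997
finger_force: 0.0
clock: 13.35
tool_pos: [0.4267, -0.0199, 0.1231]
eef_rot: [0.859, 0.511, -0.0, -0.0]
contact_force: [-0.3, -1.3, -2.0]
opening: 0.109
finger_force: 45.0
tcp [ 0.4271 -0.02    0.1231] t 13.45 shift [ 0.0295  0.0408 -0.0463] turn [-0.      0.0001 -0.2554]$: bad value
```

```bash
python3 -m pendant '[0,0,0,-0.03,0,0,0,0,0,0,-0.06,0,0,0,0,0,0,-0.06,0,0,-0.06,0,0,0,-0.06,0,0,-0.12,0,0,0,-0.06,0,0,-0.19,0,0,0,-0.06,0,0,-0.255,0,0,0,-0.06,0,0,-0.255,0,0,0,-0.06,0,0,-0.255]'
python3 - <<'E'
from h import *
snap("wrist","w6");b=snap("scene","s4");a=load("w6")
cv2.imwrite("pics/c5.png",np.hstack([cv2.resize(b["img"][180:270,240:360,::-1],(480,360),interpolation=cv2.INTER_CUBIC),cv2.resize(a["img"][:,:,::-1],(320,360))]))
go([0.5182,-.0271,.130],np.radians(84.5))
E
```

```text
clock: 14.25
tool_pos: [0.4272, -0.0201, 0.1324]
eef_rot: [0.741, 0.671, 0.0, 0.0]
contact_force: [-0.0, -0.1, -2.6]
opening: 0.111
finger_force: 44.9
tcp [ 0.4271 -0.02    0.1323] t 14.35 shift [0.0126 0.6087 0.0158] turn [ 0.0002  0.0001 -0.0016]
```

View pics/c5.png

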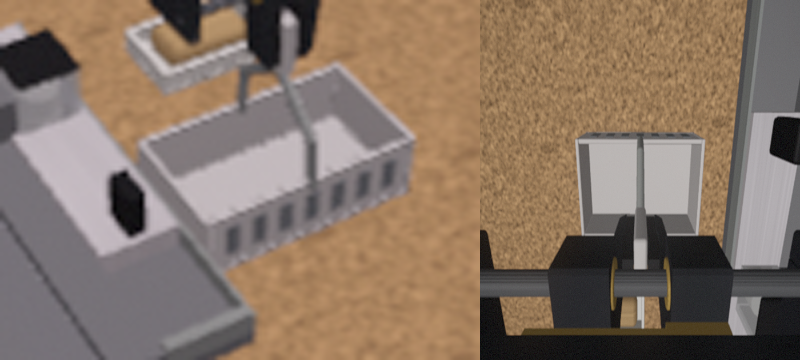

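The basket now sits square to the tool, its side parallel to the deck front. I slide it in and check the force before lowering.

```bash
python3 -m pendant '[0,0.012,0.1,0,0,0,0,0,0.012,0.2,0,0,0,0,0,0.012,0.3,0,0,0,0,0,0.012,0.4,0,0,0,0,0,0.012,0.5,0,0,0,0,0,0.012,0.58,0,0,0,0,0,0.012,0.609,0,0,0,0,0,0.012,0.609,0,0,0,0,0,0.012,0.609,0.03,0,0,0]'
python3 -m pendant '[0,0,0,0.015,0,0,0,0,0,0,0.026,0,0,0,0,0,0,0.026,0,0,0]'
python3 - <<'E'
from h import *
from plant import r
print(r.get_state()["q"]);go([0.5182,-.0271,.123],np.radians(84.5))
E
```

```text
clock: 15.25
tool_pos: [0.5176, -0.0269, 0.1278]
eef_rot: [0.74, 0.672, -0.0, 0.0]
contact_force: [-0.0, 1.1, -1.9]
opening: 0.103
finger_force: 44.9
clock: 15.55
tool_pos: [0.5176, -0.0269, 0.1235]
eef_rot: [0.74, 0.672, -0.0, -0.0]
contact_force: [-0.2, 0.1, -2.6]
opening: 0.109
finger_force: 44.9
[ 0.2111  0.7583 -0.4095  1.9792  0.5816  0.5221 -0.7088]
tcp [ 0.5176 -0.0269  0.1235] t 15.55 shift [-0.0008  0.004   0.0033] turn [-0.0006  0.0002 -0.0003]
```

```bash
python3 -m pendant '[0,0,0,0.008,0,0,0,0.1,0,0,0.008,0,0,0,0.4,0,0,0.008,0,0,0,0.4,0,0,0.008,0,0,0,0.4,0,0,0.008,0,0,0,0.4,0,0,0.008,0,0,0,0.4,0,0,0.008,0,0,0,0.4,0,0,-0.3,0,0,0,0.4,0,0,-0.6,0,0,0,0.4,0,0,-0.7,0,0,0,0.4,0,0,-0.7,0,0,0]'
python3 - <<'E'
from h import *
for n in("wrist","top","scene"):snap(n,n+"7")
w,t,s=load("wrist7"),load("top7"),load("scene7")
# black grip by mask near expected place
for n,d in(("w",w),("t",t),("s",s)):
    p=proj(d,[.5685,.0185,.125]);m=(d["img"].max(2)<55).astype(np.uint8)
    k,l,st,c=cv2.connectedComponentsWithStats(m)
    print(n,p,[(st[i],c[i]) for i in range(1,k) if st[i][4]>15 and np.hypot(*(c[i]-p))<40])
go([.5685,.0185,.19],np.radians(84.5))
E
```

```text
clock: 16.65
tool_pos: [0.5198, -0.0268, 0.2311]
eef_rot: [0.741, 0.672, 0.002, 0.002]
contact_force: [0.7, -0.1, -1.3]
opening: 0.398
finger_force: 0.0
w [334.909  150.9161] [(array([325, 134,  21,  32, 606], dtype=int32), array([334.5495, 149.0495]))]
t [254.0923 201.9179] [(array([241, 160,  18,  22,  51], dtype=int32), array([248.5882, 168.3137])), (array([239, 163,  18,  35,  94], dtype=int32), array([247.3404, 181.117 ]))]
s [272.1937 226.6051] [(array([268, 223,   8,  16,  96], dtype=int32), array([271.5   , 230.5208]))]
tcp [ 0.5173 -0.0273  0.2276] t 16.8 shift [0.3371 0.311  0.2501] turn [-0.0014  0.0005 -0.0005]
```

```bash
python3 -m pendant '[0.45,0.337,0.311,0,0,0,0,0.45,0.337,0.311,0,0,0,0,0.45,0.337,0.311,0,0,0,0,0.45,0.337,0.311,0.3,0,0,0,0.45,0.337,0.311,0.3,0,0,0]'
python3 - <<'E'
from h import *
d=snap("wrist","w8")
p=proj(d,[.5685,.0185,.131]);m=(d["img"].max(2)<55).astype(np.uint8)
k,l,st,c=cv2.connectedComponentsWithStats(m)
print(p,[(st[i],c[i]) for i in range(1,k) if st[i][4]>15 and np.hypot(*(c[i]-p))<60])
go([.5685,.0185,.105],np.radians(84.5))
E
```

```text
clock: 17.3
tool_pos: [0.5645, 0.0167, 0.1785]
eef_rot: [0.74, 0.672, -0.006, -0.003]
contact_force: [-1.0, -0.2, 0.1]
opening: 0.449
finger_force: 0.0
[286.9264 232.7865] [(array([281, 202,  18,  45, 719], dtype=int32), array([289.6036, 223.5466]))]
tcp [0.5661 0.0172 0.1809] t 17.35 shift [0.0116 0.0196 0.5061] turn [-0.0054  0.0021 -0.0005]
```

```bash
python3 -m pendant '[0.45,0.012,0.022,0.2,0,0,0,0.45,0.012,0.022,0.4,0,0,0,0.45,0.012,0.022,0.5,0,0,0,0.45,0.012,0.022,0.5,0,0,0,0,0.012,0.022,0.5,0,0,0,0,0.012,0.022,0.5,0,0,0,0,0.012,0.022,0.5,0,0,0,0,0.012,0.022,0.5,0,0,0,0,0.012,0.022,0.5,0,0,0,0,0.012,0.022,0.5,0,0,0,0,0.012,0.022,0.5,0,0,0]' 30
python3 - <<'E'
from h import *
from plant import r
print(r.get_state()["contact_force"]);go([.5685,.0185,.105],np.radians(84.5))
E
```

```text
clock: 18.45
tool_pos: [0.5703, 0.0206, 0.1098]
eef_rot: [0.74, 0.672, -0.002, -0.001]
contact_force: [-7.0, 1.7, 6.4]
opening: 0.153
finger_force: 30.0
[-7.0416  1.6695  6.3941]
tcp [0.5703 0.0206 0.1098] t 18.45 shift [-0.015  -0.0102  0.0318] turn [-0.0027  0.0008 -0.0003]
```

```bash
python3 -m pendant '[0,0.08,0,-0.01,0,0,0,0,0.16,0,-0.01,0,0,0,0,0.24,0,-0.01,0,0,0,0,0.32,0,-0.01,0,0,0,0,0.4,0,-0.01,0,0,0,0,0.45,0,-0.01,0,0,0,0,0.48,0,-0.01,0,0,0,0,0.51,0,-0.01,0,0,0,0,0.51,0,-0.01,0,0,0]'
python3 - <<'E'
from h import *
for n in("wrist","top","scene"):snap(n,n+"9")
go([.5685,.0185,.11],np.radians(84.5))
E
```

```text
clock: 19.35
tool_pos: [0.5774, 0.0904, 0.1098]
eef_rot: [0.741, 0.671, -0.006, 0.002]
contact_force: [-6.2, -11.3, 2.2]
opening: 0.157
finger_force: 30.0
tcp [0.5774 0.0904 0.1097] t 19.5 shift [-0.4826 -0.0111  0.0035] turn [-0.0038  0.0068 -0.0024]
```

```bash
python3 -m pendant '[0,0,0,0,0,0,0,0,0,0,0,0,0,0,0,0,0,0,0,0,0,0,-0.1,0,0,0,0,0,0,-0.2,0,0,0,0,0,0,-0.3,0,0,0,0,0,0,-0.4,0,0,0,0,0,0,-0.48,0,0,0,0,0,0,-0.53,0,0,0,0,0,0,-0.56,0,0,0,0,0,0,-0.56,0,0,0,0]'
python3 - <<'E'
from h import *
go([.5703,.0206,.11],np.radians(84.5))
E
```

```text
tcp [0.5774 0.0904 0.1097] t 19.5 shift [-0.4675 -0.0005  0.0033] turn [-0.0038  0.0068 -0.0024]$: bad value
```

```bash
python3 -m pendant '[0,0,0,0,0,0,0, 0,0,0,0,0,0,0, 0,-0.1,0,0,0,0,0, 0,-0.2,0,0,0,0,0, 0,-0.3,0,0,0,0,0, 0,-0.4,0,0,0,0,0, 0,-0.48,0,0,0,0,0, 0,-0.53,0,0,0,0,0, 0,-0.56,0,0,0,0,0, 0,-0.56,0,0,0,0,0]'
python3 - <<'E'
from h import *
go([.5703,.0206,.11],np.radians(84.5))
E
```

```text
clock: 20.5
tool_pos: [0.5703, 0.0204, 0.1099]
eef_rot: [0.739, 0.674, 0.003, -0.005]
contact_force: [-5.6, 12.2, -7.2]
opening: 0.156
finger_force: 30.0
tcp [0.5703 0.0204 0.1099] t 20.5 shift [ 0.0015  0.0001 -0.0005] turn [-0.0022 -0.0064  0.0025]
```

```bash
python3 -m pendant '[0.45,0,0,0,0,0,0, 0.45,0,0,0,0,0,0, 0.45,0,0,0,0,0,0, 0.45,0,0,-0.3,0,0,0, 0.45,0,0,-0.6,0,0,0, 0.45,0,0,-0.9,0,0,0, 0.45,0,0,-0.95,0,0,0]'
python3 -m pendant '[0.45,1,-0.8,-0.3,0,0,0, 0.45,1,-0.8,-0.3,0,0,0, 0.45,1,-0.8,-0.3,0,0,0, 0.45,1,-0.8,-0.3,0,0,0, 0.45,1,-0.8,-0.3,0,0,0, 0.45,1,-0.8,-0.3,0,0,0]'
python3 - <<'E'
from h import *
snap("wrist","v1");snap("top","t2");snap("scene","s5");go([.45,.2,.3],np.radians(84.5))
E
python3 -m pendant '[0.45,0.5,0,0,0,0,0, 0.45,0.5,0,0,0,0,0, 0.45,0.5,0,0,0,0,0, 0.45,0.5,0,0,0,0,0]'
python3 - <<'E'
from h import *
snap("wrist","v2")
for n in("v1","v2"):
    d=load(n);print(n,d["cam_to_world"][:3,3],[proj(d,X).round(1) for X in([.397,.350,.195],[.44,.34,.175],[.54,.318,.17],[.55,.335,.01])])
    hsv=cv2.cvtColor(d["img"],cv2.COLOR_RGB2HSV);m=((hsv[:,:,1]<60)).astype(np.uint8)
    m=cv2.morphologyEx(m,cv2.MORPH_OPEN,np.ones((2,2)))
    k,l,st,c=cv2.connectedComponentsWithStats(m)
    print([list(st[i]) for i in range(1,k) if st[i][4]>150])
# slide home and basket contents: brightness map
t=load("t2");hs=t["img"].mean(2)
m=(t["img"].max(2)<55).astype(np.uint8);k,l,st,c=cv2.connectedComponentsWithStats(m);print([(list(st[i]),c[i].round(1)) for i in range(1,k) if st[i][4]>15 and 185<c[i][1]<225 and 220<c[i][0]<330])
E
```

```text
clock: 21.2
tool_pos: [0.5759, 0.0134, 0.2587]
eef_rot: [0.741, 0.672, 0.005, 0.003]
contact_force: [0.7, 0.6, 0.0]
opening: 0.453
finger_force: 0.0
clock: 21.8
tool_pos: [0.4673, 0.1741, 0.2981]
eef_rot: [0.74, 0.673, 0.0, 0.001]
contact_force: [0.9, -1.0, 0.5]
opening: 0.451
finger_force: 0.0
tcp [0.4682 0.1718 0.2972] t 21.95 shift [ 0.1752 -0.1393 -0.019 ] turn [-0.0001  0.001  -0.0026]
clock: 22.35
tool_pos: [0.4751, 0.2469, 0.297]
eef_rot: [0.741, 0.671, -0.001, 0.0]
contact_force: [-0.2, -0.6, 0.3]
opening: 0.45
finger_force: 0.0
v1 [0.4743 0.2499 0.4433] [array([152.2, -26.7]), array([222.6,  -5.4]), array([356.4,  16.1]), array([334. ,  39.3])]
[[np.int32(294), np.int32(0), np.int32(85), np.int32(94), np.int32(7235)], [np.int32(0), np.int32(89), np.int32(560), np.int32(324), np.int32(54259)], [np.int32(216), np.int32(362), np.int32(57), np.int32(23), np.int32(851)], [np.int32(154), np.int32(393), np.int32(253), np.int32(27), np.int32(4196)], [np.int32(411), np.int32(393), np.int32(20), np.int32(27), np.int32(183)]]
v2 [0.4826 0.3229 0.4421] [array([162.2,  89.4]), array([226
[... 160 characters left out ...]
2), np.int32(221), np.int32(97), np.int32(8865)], [np.int32(0), np.int32(60), np.int32(560), np.int32(342), np.int32(46186)], [np.int32(159), np.int32(392), np.int32(247), np.int32(28), np.int32(4303)], [np.int32(401), np.int32(393), np.int32(36), np.int32(23), np.int32(295)], [np.int32(427), np.int32(394), np.int32(25), np.int32(23), np.int32(184)], [np.int32(485), np.int32(394), np.int32(21), np.int32(26), np.int32(166)], [np.int32(104), np.int32(400), np.int32(50), np.int32(20), np.int32(252)]]
[([np.int32(287), np.int32(196), np.int32(15), np.int32(14), np.int32(187)], array([293.5, 202.7])), ([np.int32(250), np.int32(200), np.int32(9), np.int32(6), np.int32(48)], array([254.2, 202.5]))]
```

```bash
python3 -m pendant '[0.45,0.45,-0.15,0,0,0,0, 0.45,0.45,-0.15,0,0,0,0, 0.45,0.45,-0.15,0,0,0,0, 0.45,0.45,-0.15,0,0,0,0]'
python3 - <<'E'
from h import *
snap("wrist","v3")
for n in("v2","v3"):
    d=load(n)
    print(n,d["cam_to_world"][:3,3],[proj(d,X).round(1) for X in([.397,.350,.195],[.44,.34,.175],[.54,.318,.17],[.55,.335,.01])])
    hsv=cv2.cvtColor(d["img"],cv2.COLOR_RGB2HSV);m=((hsv[:,:,1]<60)).astype(np.uint8)
    k,l,st,c=cv2.connectedComponentsWithStats(m)
    i=min((i for i in range(1,k) if st[i][4]>3000 and st[i][3]<300),key=lambda i:abs(st[i][0]-150));print(st[i])
    for x in range(st[i][0],st[i][0]+st[i][2],6):
        ys=np.flatnonzero(l[:,x]==i);g=d["img"][ys,x].mean(1).astype(int)
        print(x,ys.min(),ys.max(),"bright>100:",ys[g>100].min() if (g>100).any() else None,ys[g>100].max() if (g>100).any() else None,end=" | ")
    print()
E
```

```text
clock: 22.8
tool_pos: [0.4593, 0.3156, 0.2974]
eef_rot: [0.741, 0.671, -0.001, 0.001]
contact_force: [1.2, -0.4, 0.2]
opening: 0.451
finger_force: 0.0
v2 [0.4826 0.3229 0.4421] [array([162.2,  89.4]), array([226.1,  99. ]), array([349.5, 114.9]), array([330.9, 100.9])]
[ 152   51  221   98 8870]
152 81 85 bright>100: 81 85 | 158 78 90 bright>100: 78 90 | 164 79 91 bright>100: None None | 170 80 91 bright>100: None None | 176 82 92 bright>100: None None | 182 81 93 bright>100: 81 93 | 188 82 93 bright>100: 82 92 | 194 82 93 bright>100: 82 93 | 200 82 93 bright>100: 82 93 | 206 82 93 bright>100: 82 93 | 212 82 94 bright>100: 82 94 | 218 82 94 bright>100: 82 93 | 224 83 94 bright>100: 83 94 | 230 83 94 bright>100: 83 94 | 236 83 94 bright>100: 83 94 | 242 83 95 bright>100: 83 95 | 248 83 95 bright>100: 83 94 | 254 84 95 bright>100: 84 95 | 260 84 95 bright>100: 84 94 | 266 84 95 bright>100: 84 95 | 272 84 95 bright>100: 84 95 | 278 84 96 bright>100: 84 96 | 284 84 96 bright>100: 84 95 | 290 85 96 bright>100: 85 95 | 296 51 145 bright>100: 85 95 | 302 51 146 bright>100: 85 96 | 308 51 14
[... 909 characters left out ...]
right>100: 165 175 | 268 165 175 bright>100: 165 175 | 274 165 175 bright>100: 165 175 | 280 165 175 bright>100: 165 175 | 286 166 175 bright>100: 166 175 | 292 166 175 bright>100: 166 175 | 298 166 176 bright>100: 166 176 | 304 166 176 bright>100: 166 176 | 310 121 192 bright>100: 167 176 | 316 107 193 bright>100: 167 176 | 322 107 193 bright>100: 167 176 | 328 107 193 bright>100: 167 176 | 334 107 193 bright>100: 167 177 | 340 108 193 bright>100: 167 177 | 346 108 193 bright>100: 153 177 | 352 108 194 bright>100: 156 177 | 358 108 194 bright>100: 160 177 | 364 108 194 bright>100: 163 177 | 370 108 194 bright>100: 168 177 | 376 109 184 bright>100: 169 178 | 382 109 178 bright>100: 169 178 |
```

```bash
python3 - <<'E'
from h import *
v2,v3=load("v2"),load("v3")
print("tip",tri((v2,(154,83.5)),(v3,(192,171.7))))
def nrm(d,p,q): 
    n=np.cross(ray(d,p)[1],ray(d,q)[1]);return n/np.linalg.norm(n),ray(d,p)[0]
L=[nrm(v2,(200,87.5),(350,92)),nrm(v3,(220,168.5),(370,172.5))]
dr=np.cross(L[0][0],L[1][0]);dr/=np.linalg.norm(dr);dr*=np.sign(dr[0])
A=np.array([L[0][0],L[1][0],[1,0,0]]);b=np.array([L[0][0]@L[0][1],L[1][0]@L[1][1],.44]);P=np.linalg.solve(A,b)
print("arm axis dir",dr,"yaw",np.degrees(np.arctan2(dr[1],dr[0])),"pt at x=.44",P)
for d,ps in((v2,[(200,87.5),(350,92)]),(v3,[(220,168.5),(370,172.5)])):
    X=[plane(d,p,.17) for p in ps];e=X[1]-X[0];print(X,np.degrees(np.arctan2(e[1],e[0])))
B=[[(294,51),(368,53),(367,147),(294,145)],[(312,107),(381,109),(374,194),(309,192)]]
for d,c in zip((v2,v3),B): print("plate",np.mean([plane(d,p,.01) for p in c],0),[plane(d,p,.01)[:2] for p in c])
E
```

```text
tip (array([0.3907, 0.3551, 0.1912]), np.float64(0.0002895098407295335))
arm axis dir [ 0.9922 -0.1244 -0.0033] yaw -7.147076373807932 pt at x=.44 [0.44   0.3486 0.1693]
[array([0.4193, 0.3512, 0.17  ]), array([0.5409, 0.3359, 0.17  ])] -7.161161697607712
[array([0.4096, 0.3525, 0.17  ]), array([0.5409, 0.3361, 0.17  ])] -7.1150670427925595
plate [0.5498 0.335  0.01  ] [array([0.5068, 0.3985]), array([0.5992, 0.3873]), array([0.5961, 0.2708]), array([0.4971, 0.2832])]
plate [0.5491 0.3352 0.01  ] [array([0.5094, 0.3983]), array([0.5999, 0.387 ]), array([0.5897, 0.2719]), array([0.4973, 0.2839])]
```

```bash
python3 -m pendant '[0.45,-0.75,0.2,0,0,0,0, 0.45,-0.75,0.2,0,0,0,0, 0.45,-0.75,0.2,0,0,0,0, 0.45,-0.75,0.2,0,0,0,0]'
python3 -m pendant '[0.45,-0.75,0.2,0,0,0,0, 0.45,-0.75,0.2,0,0,0,0, 0.45,-0.75,0.2,0,0,0,0, 0.45,-0.75,0.2,0,0,0,0]'
python3 -m pendant '[0.45,-0.74,0.2,0.3,0,0,0, 0.45,-0.74,0.2,0.3,0,0,0, 0.45,-0.74,0.2,0.3,0,0,0, 0.45,-0.74,0.2,0.3,0,0,0, 0.45,-0.74,0.2,0.3,0,0,0]'
python3 - <<'E'
from h import *
d=snap("wrist","v4");s=snap("scene","s6");T=[.518,-.027,.155]
for n,d in(("wrist7",load("wrist7")),("v4",d)):
    print(n,"tab",proj(d,T),"deck",proj(d,[.53,-.02,.08]))
    u,v=proj(d,T).astype(int);g=d["img"].mean(2).astype(int)
    print(g[v-24:v+25:4,u-36:u+37:4])
go([.518,-.027,.123],np.radians(84.5))
E
```

```text
clock: 23.25
tool_pos: [0.4789, 0.1966, 0.2974]
eef_rot: [0.744, 0.669, -0.002, 0.002]
contact_force: [0.6, -0.5, -1.0]
opening: 0.452
finger_force: 0.0
clock: 23.65
tool_pos: [0.4971, 0.0848, 0.2975]
eef_rot: [0.743, 0.67, -0.001, 0.001]
contact_force: [0.2, 1.0, -0.2]
opening: 0.447
finger_force: 0.0
clock: 24.15
tool_pos: [0.516, -0.0228, 0.2531]
eef_rot: [0.74, 0.673, 0.001, -0.001]
contact_force: [0.7, 0.2, 0.2]
opening: 0.45
finger_force: 0.0
wrist7 tab [277.466  222.6484] deck [289.2671 189.679 ]
[[189 190 189 189 189 188 190 193 113 102  96 191 189 189 138 182 185 187
  185]
 [189 190 189 191 189 190 191 191 110 107  96 192 189 189 140 180 184 188
  181]
 [190 191 189 190 189 190 188 189 141 140 128 191 190 187 140 180 185 187
  183]
 [188 189 188 189 190 191 191 188 192 190 178 192 188 188 137 183 185 188
  183]
 [151 153 151 152 152 153 156 154 193 189 178 158 159 156 142 183 184 186
  185]
 [104 104 102 104 103 102 103 107 192 190 179 103 103 101 141 185 181 189
  184]
 [100 104 107 105 106 102 103 106 190 190 179 104 104 103 140 183 181 188
  183]
 [155 156 156 157 158 15
[... 969 characters left out ...]
 100 118 153 184 183 181
  182]
 [102 103 104 100 102 105 105 101 191 188 173 103 106 120 156 183 185 182
  182]
 [135 137 136 136 134 136 133 131 191 188 170 129 131 119 161 184 184 181
  182]
 [142 151 138 146 143 132 144 145 192 187 168 143 150 126 164 184 184 181
  180]
 [118 126 137 135 126 147 134 127 140 129 130 140 138 125 166 183 184 182
  182]
 [122 131 145 113 125 130 137 118 128 115 128 123 123 130 168 183 186 179
  181]
 [135 153 122 134 123 137 121 133 133 125 133 118 137 133 172 181 186 181
  180]
 [133 131 133 120 131 128 130 126 109 136 119 133 129 137 173 182 184 182
  181]]
tcp [ 0.5162 -0.0221  0.2536] t 24.25 shift [-0.033   0.0138  0.8707] turn [ 0.0009 -0.0013  0.0022]
```

```bash
python3 -m pendant '[0.45,-0.033,0.012,0.25,0,0,0, 0.45,-0.033,0.012,0.5,0,0,0, 0.45,-0.033,0.012,0.75,0,0,0, 0.45,-0.033,0.012,0.865,0,0,0, 0.45,-0.033,0.012,0.865,0,0,0, 0,-0.033,0.012,0.865,0,0,0, 0,-0.033,0.012,0.865,0,0,0, 0,-0.033,0.012,0.865,0,0,0, 0,-0.033,0.012,0.865,0,0,0, 0,-0.033,0.012,0.865,0,0,0, 0,-0.033,0.012,0.865,0,0,0, 0,-0.033,0.012,0.865,0,0,0]' 45
python3 -m pendant '[0,0,0,0,0,0,0, 0,0,0,-0.025,0,0,0, 0,0,0,-0.05,0,0,0, 0,0,0,-0.05,0,0,0, 0,0,0,-0.05,0,0,0]'
python3 - <<'E'
from h import *
from plant import r
s=r.get_state();print(s["contact_force"],s["moment"]);go([.42,-.0176,.131],np.radians(84.5))
E
```

```text
clock: 25.45
tool_pos: [0.5173, -0.0305, 0.1238]
eef_rot: [0.74, 0.672, 0.0, 0.0]
contact_force: [-1.6, 0.0, 6.5]
opening: 0.11
finger_force: 45.0
clock: 25.95
tool_pos: [0.517, -0.0306, 0.1305]
eef_rot: [0.74, 0.672, -0.0, -0.0]
contact_force: [-0.4, 0.4, -2.9]
opening: 0.111
finger_force: 45.0
[-0.3806  0.4218 -2.8631] [-0.0903 -0.109  -0.0134]
tcp [ 0.517  -0.0306  0.1305] t 25.95 shift [ 0.0236 -0.6518 -0.0033] turn [-0.0001  0.0001 -0.0005]
```

```bash
python3 -m pendant '[0,0,-0.1,0,0,0,0, 0,0,-0.2,0,0,0,0, 0,0,-0.3,0,0,0,0, 0,0,-0.4,0,0,0,0, 0,0,-0.5,0,0,0,0, 0,0,-0.6,0,0,0,0, 0,0,-0.7,0,0,0,0, 0,0,-0.7,0,0,0,0]'
python3 - <<'E'
from h import *
from plant import r
d=snap("wrist","v5");t=snap("top","t3");s=snap("scene","s7");st=r.get_state();print(st["contact_force"],st["moment"],st["tool_pos"])
# differences against the earlier empty basket view w6 (same tool frame)
e=load("w6");df=np.abs(d["img"].astype(int)-e["img"]).mean(2)
m=(df>12).astype(np.uint8)
m=cv2.morphologyEx(m,cv2.MORPH_OPEN,np.ones((3,3)))
k,l,sta,c=cv2.connectedComponentsWithStats(m);print([(sta[i].tolist(),c[i].round()) for i in range(1,k) if sta[i][4]>60 and 160<c[i][0]<400 and 150<c[i][1]<300])
b=np.array([np.r_[st["tool_pos"][:2],.02]]);y=np.radians(-5.5);u=np.array([np.cos(y),np.sin(y),0])
print("tablet exp px",proj(d,b[0]+.046*u),proj(s,b[0]+.046*u))
p=proj(d,b[0]+.046*u).astype(int);print(d["img"].mean(2).astype(int)[p[1]-32:p[1]+33:5,p[0]-40:p[0]+41:5])
go([.42,-.0176,.22],np.radians(84.5))
E
```

```text
clock: 26.75
tool_pos: [0.4102, -0.0205, 0.1305]
eef_rot: [0.74, 0.673, -0.002, -0.001]
contact_force: [0.5, -0.3, -2.4]
opening: 0.108
finger_force: 45.0
[-0.4506 -0.1309 -2.5322] [-0.0775 -0.0612  0.0299] [ 0.414  -0.0201  0.1306]
[([166, 139, 230, 137, 3998], array([267., 176.])), ([276, 165, 9, 8, 64], array([280., 169.])), ([167, 189, 6, 17, 63], array([170., 197.])), ([271, 235, 13, 8, 91], array([277., 238.])), ([287, 235, 96, 41, 1017], array([340., 259.])), ([390, 240, 10, 15, 67], array([395., 247.])), ([196, 244, 76, 7, 390], array([234., 247.])), ([268, 268, 25, 14, 321], array([280., 274.]))]
tablet exp px [338.8224 208.2176] [297.5242 229.0566]
[[178 181 182 182 181 189 196 193 194 195 195 193 176 181 179 134 131]
 [182 180 183 180 181 187 195 194 194 194 195 193 182 181 167 133 134]
 [182 182 183 183 181 177 195 195 195 194 194 193 183 181 154 136 133]
 [181 181 180 181 180 180 182 195 194 193 193 182 181 181 146 132 134]
 [183 182 181 182 182 181 182 178 180 181 181 182 183 182 139 133 134]
 [183 181 182 180 179 182 182 182 181 182 183 181 180 180 134 133 134]
 [181 181 181 183 183 182 181 181 181 181 182 180 180 183 135 133 133]
 [182 182 179 181 183 180 181 180 182 181 181 182 182 183 132 130 133]
 [181 180 181 183 182 180 181 181 180 181 181 183 181 182 132 133 134]
 [182 181 180 181 182 181 182 180 180 179 181 180 183 180 132 131 134]
 [182 180 181 179 180 181 180 182 182 182 181 185 180 181 132 136 131]
 [180 181 181 181 180 181 180 182 180 180 182 182 181 180 132 133 132]
 [181 181 181 183 179 181 180 182 179 181 180 180 182 174 133 131 131]]
tcp [ 0.414  -0.0201  0.1306] t 26.9 shift [ 0.0209  0.0395 -0.5959] turn [ 0.0011 -0.0003 -0.0005]
```

```bash
python3 -m pendant '[0,0,0,-0.15,0,0,0, 0,0,0,-0.35,0,0,0, 0,0.1,0,-0.55,0,0,0, 0,0.2,0,-0.62,0,0,0, 0,0.3,0,-0.62,0,0,0, 0,0.4,0,-0.62,0,0,0, 0,0.5,0,-0.62,0,0,0, 0,0.6,0,-0.62,0,0,0, 0,0.6,0,-0.62,0,0,0]'
python3 - <<'E'
from h import *
d=load("v5");m=cv2.inRange(d["img"].mean(2).astype(np.uint8),187,205);m[:, :300]=0
k,l,sta,c=cv2.connectedComponentsWithStats(m);print([(sta[i].tolist(),c[i].round()) for i in range(1,k) if sta[i][4]>200])
go([.342,.28,.2245],np.radians(82.85))
E
```

```text
clock: 27.8
tool_pos: [0.4227, 0.0717, 0.224]
eef_rot: [0.739, 0.673, 0.002, -0.0]
contact_force: [0.3, 0.5, -1.8]
opening: 0.107
finger_force: 45.0
[([323, 163, 34, 32, 887], array([340., 178.]))]
tcp [0.4227 0.0717 0.224 ] t 27.8 shift [ 1.3321 -0.6654 -0.0011] turn [ 0.0012 -0.0019  0.0197]
```

```bash
python3 -m pendant '[0,0.1,0,0,0,0,0, 0,0.2,-0.04,0,0,0,0, 0,0.3,-0.08,0,0,0,0, 0,0.4,-0.12,0,0,0,0, 0,0.5,-0.16,0,0,0,0, 0,0.6,-0.2,0,0,0,0, 0,0.67,-0.23,0,0,0,0, 0,0.67,-0.23,0,0,0,0]'
python3 -m pendant '[0,0.1,-0.08,0,0,0,0, 0,0.2,-0.16,0,0,0,0.005, 0,0.3,-0.24,0,0,0,0.01, 0,0.4,-0.3,0,0,0,0.015, 0,0.5,-0.36,0,0,0,0.02, 0,0.6,-0.4,0,0,0,0.02, 0,0.66,-0.43,0,0,0,0.02, 0,0.66,-0.43,0,0,0,0.02]'
python3 - <<'E'
from h import *
go([.3458,.3569,.2245],np.radians(82.85))
E
```

```text
clock: 28.6
tool_pos: [0.3967, 0.1737, 0.2237]
eef_rot: [0.74, 0.673, 0.0, -0.0]
contact_force: [-0.6, 0.2, -2.5]
opening: 0.11
finger_force: 45.0
clock: 29.4
tool_pos: [0.342, 0.278, 0.2236]
eef_rot: [0.751, 0.661, 0.0, -0.0]
contact_force: [-0.2, 0.0, -2.3]
opening: 0.112
finger_force: 45.0
tcp [0.342  0.278  0.2236] t 29.4 shift [ 0.5247 -0.0416 -0.0059] turn [ 0.0001 -0.0004 -0.0013]
```

```bash
python3 -m pendant '[0,0.1,0,0,0,0,0, 0,0.2,-0.02,0,0,0,0, 0,0.3,-0.04,0,0,0,0, 0,0.4,-0.04,0,0,0,0, 0,0.48,-0.042,-0.005,0,0,0, 0,0.525,-0.042,-0.005,0,0,0, 0,0.525,-0.042,-0.005,0,0,0]'
python3 - <<'E'
from h import *
d=snap("wrist","v6");g=d["img"].mean(2).astype(int)
from plant import r
T=r.get_state()["tool_pos"];h=np.radians(-7.15);u=np.array([np.cos(h),np.sin(h),0]);v=np.array([-u[1],u[0],0])
# expected basket rim (far side +y) corners and hook tip in this view
b=np.r_[T[:2],T[2]-.1235]+.0035*v
R4=[b+a*.08*u+.045*v+[0,0,.05] for a in(-1,1)];print("exp far rim corners",[proj(d,x).round(1) for x in R4],"tip",proj(d,[.3878,.3553,.195]).round(1))
sat=cv2.cvtColor(d["img"],cv2.COLOR_RGB2HSV)[:,:,1]
m=((sat<40)&(g>150)).astype(np.uint8);m[300:]=0
k,l,st,c=cv2.connectedComponentsWithStats(m);print([st[i].tolist() for i in range(1,k) if st[i][4]>300])
i=max(range(1,k),key=lambda i:st[i][4]);print(cv2.boxPoints(cv2.minAreaRect(np.argwhere(l==i)[:,::-1].astype(np.float32))))
go([.4405-.0004,.3486-.0035,.2245],np.radians(82.85))
E
```

```text
clock: 30.1
tool_pos: [0.3457, 0.3576, 0.2243]
eef_rot: [0.751, 0.661, 0.0, -0.0]
contact_force: [0.2, -0.3, -2.6]
opening: 0.107
finger_force: 45.0
exp far rim corners [array([166.1, 159.5]), array([394.7, 159.3])] tip [349.9 242.6]
[[167, 157, 70, 115, 717], [173, 157, 103, 88, 7104], [286, 157, 108, 88, 7007], [325, 236, 61, 36, 385], [269, 270, 22, 30, 620]]
[[173. 157.]
 [275. 157.]
 [275. 244.]
 [173. 244.]]
tcp [0.3456 0.3564 0.2241] t 30.15 shift [ 0.0056  0.6343 -0.0026] turn [-0.0001  0.0004 -0.0018]
```

```bash
python3 -m pendant '[0,0.005,0.06,0,0,0,0, 0,0.005,0.12,0,0,0,0, 0,0.005,0.18,0,0,0,0, 0,0.005,0.24,0,0,0,0, 0,0.005,0.3,0,0,0,0, 0,0.005,0.36,0,0,0,0, 0,0.005,0.4,0,0,0,0]'
python3 -m pendant '[0,0,0.06,0,0,0,0, 0,0,0.12,0,0,0,0, 0,0,0.18,0,0,0,0, 0,0,0.234,0,0,0,0, 0,0,0.234,0,0,0,0, 0,0,0.234,0.05,0,0,0, 0,0,0.234,0.1,0,0,0, 0,0,0.234,0.15,0,0,0, 0,0,0.234,0.18,0,0,0, 0,0,0.234,0.18,0,0,0]'
python3 - <<'E'
from h import *
go([.4401,.3451,.1905],np.radians(82.85))
E
```

```text
clock: 30.85
tool_pos: [0.4065, 0.349, 0.2242]
eef_rot: [0.751, 0.66, 0.0, 0.0]
contact_force: [0.3, 0.4, -2.7]
opening: 0.107
finger_force: 45.0
clock: 31.85
tool_pos: [0.4396, 0.3445, 0.1963]
eef_rot: [0.751, 0.661, -0.001, 0.0]
contact_force: [0.1, -0.0, -2.7]
opening: 0.109
finger_force: 45.0
tcp [0.4396 0.3445 0.1963] t 31.85 shift [0.0044 0.003  0.0388] turn [-0.0008  0.001  -0.0017]
```

```bash
python3 -m pendant '[0,0.003,0,0.01,0,0,0, 0,0.003,0,0.02,0,0,0, 0,0.003,0,0.03,0,0,0, 0,0.003,0,0.036,0,0,0, 0,0.003,0,0.036,0,0,0]'
python3 -m pendant '[0,0,0,0.005,0,0,0, 0,0,0,0.005,0,0,0]'
```

```text
clock: 32.35
tool_pos: [0.4405, 0.3456, 0.1933]
eef_rot: [0.751, 0.66, 0.001, 0.0]
contact_force: [-1.4, -2.8, 7.7]
opening: 0.111
finger_force: 45.0
clock: 32.55
tool_pos: [0.4405, 0.3457, 0.1931]
eef_rot: [0.751, 0.66, 0.001, 0.0]
contact_force: [-1.8, -3.1, 12.2]
opening: 0.11
finger_force: 45.0
```

```bash
python3 -m pendant '[0,0,0,-0.015,0,0,0, 0,0,0,-0.015,0,0,0, 0.16,0,0,-0.015,0,0,0, 0.2,0,0,-0.015,0,0,0, 0.25,0,0,-0.015,0,0,0, 0.3,0,0,-0.015,0,0,0, 0.4,0,0,-0.015,0,0,0, 0.4,0,0,-0.015,0,0,0, 0.4,0,0,-0.015,0,0,0]'
python3 -m pendant '[0.5,0,0,-0.1,0,0,0, 0.5,0,0,-0.3,0,0,0, 0.5,0,0,-0.6,0,0,0, 0.5,0,0,-0.8,0,0,0, 0.5,0,0,-0.8,0,0,0, 0.5,0,0,-0.8,0,0,0]'
python3 - <<'E'
from h import *
d=snap("wrist","v7");s=snap("scene","s8");t=snap("top","t4")
import time
sat=cv2.cvtColor(d["img"],cv2.COLOR_RGB2HSV)[:,:,1];g=d["img"].mean(2)
h=np.radians(-7.15);u=np.array([np.cos(h),np.sin(h),0]);v=np.array([-u[1],u[0],0]);b=np.array([.4405,.3486,.067])
print("exp rim",[proj(d,b+a*.08*u+c*.045*v+[0,0,.05]).round() for a,c in((-1,1),(1,1),(1,-1),(-1,-1))],"tab",proj(d,b+[0,0,.155]).round(),"tablet",proj(d,b+.055*u+[0,0,.023]).round())
m=((sat<40)&(g>150)).astype(np.uint8);m[330:]=0
k,l,st,c=cv2.connectedComponentsWithStats(m);print([(st[i].tolist(),c[i].round()) for i in range(1,k) if st[i][4]>200])
d2=snap("wrist","v8");print("motion",np.abs(d2["img"].astype(int)-d["img"]).mean())
E
```

```text
clock: 33.45
tool_pos: [0.4403, 0.3454, 0.1934]
eef_rot: [0.751, 0.66, 0.0, 0.0]
contact_force: [-0.6, 0.5, -0.1]
opening: 0.398
finger_force: 0.0
clock: 34.05
tool_pos: [0.4403, 0.3453, 0.3137]
eef_rot: [0.751, 0.66, 0.0, 0.0]
contact_force: [0.1, 0.5, -0.8]
opening: 0.501
finger_force: 0.0
exp rim [array([206., 143.]), array([354., 143.]), array([349., 222.]), array([211., 223.])] tab [280. 212.] tablet [326. 180.]
[([507, 51, 53, 70, 869], array([546.,  92.])), ([204, 145, 85, 81, 4145], array([246., 179.])), ([282, 145, 69, 46, 2649], array([313., 167.])), ([290, 201, 47, 9, 396], array([312., 205.])), ([290, 201, 58, 23, 232], array([326., 218.])), ([488, 270, 42, 28, 453], array([506., 279.]))]
motion 6.2213761337868485
```

```bash
python3 -m pendant '[0.5,0,0,-0.1,0,0,0, 0.5,0,0,-0.1,0,0,0, 0.5,0,0,-0.1,0,0,0, 0.5,0,0,-0.1,0,0,0, 0.5,0,0,-0.1,0,0,0, 0.5,0,0,-0.1,0,0,0, 0.5,0,0,-0.1,0,0,0, 0.5,0,0,-0.1,0,0,0, 0.5,0,0,-0.1,0,0,0, 0.5,0,0,-0.1,0,0,0, 0.5,0,0,-0.1,0,0,0, 0.5,0,0,-0.1,0,0,0]'
python3 - <<'E'
from h import *
a=snap("wrist","x1");b=snap("wrist","x2");s=snap("scene","s9");t=snap("top","t5")
print("motion",np.abs(a["img"].astype(int)-b["img"])[100:260,180:380].mean())
sat=cv2.cvtColor(b["img"],cv2.COLOR_RGB2HSV)[:,:,1];g=b["img"].mean(2)
m=((sat<40)&(g>150)).astype(np.uint8);m[330:]=0
k,l,st,c=cv2.connectedComponentsWithStats(m);print([(st[i].tolist()) for i in range(1,k) if st[i][4]>200])
h=np.radians(-7.15);u=np.array([np.cos(h),np.sin(h),0])
p=proj(b,np.array([.4405,.3486,.09])+.05*u).astype(int);print(p,g.astype(int)[p[1]-36:p[1]+22:4,p[0]-32:p[0]+33:4])
for n,now in(("top0",t),("scene0",s)):
    df=(np.abs(load(n)["img"].astype(int)-now["img"]).mean(2)>25).astype(np.uint8);df=cv2.morphologyEx(df,cv2.MORPH_OPEN,np.ones((3,3)))
    k,l,st,c=cv2.connectedComponentsWithStats(df);print(n,[st[i].tolist() for i in range(1,k) if st[i][4]>25])
E
```

```text
clock: 35.45
tool_pos: [0.4402, 0.3453, 0.3284]
eef_rot: [0.751, 0.66, 0.0, 0.0]
contact_force: [0.2, 0.9, 0.1]
opening: 0.502
finger_force: 0.0
motion 1.7533541666666668
[[499, 41, 61, 80, 1582], [207, 143, 139, 77, 4486], [283, 143, 66, 45, 2498], [483, 266, 41, 28, 437]]
[320 177] [[101  75  83 107 102  85  82  98  96  79  83  91  95  98  85  79  77]
 [185 184 186 185 182 182 183 184 183 183 183 181 183 181 173 184  75]
 [185 185 184 183 184 177 150 187 185 179 184 186 179 142 141 175  75]
 [183 186 185 185 184 175 199 198 198 199 183 186 175 139 144 151  70]
 [186 185 186 185 167 199 200 198 197 199 184 187 168 139 151 135  75]
 [185 183 185 185 169 199 198 199 198 198 187 186 161 139 146 130  76]
 [184 184 186 184 185 199 199 198 197 198 184 185 154 143 149 123  89]
 [185 183 186 185 184 174 198 197 198 188 184 185 156 142 163 103  92]
 [184 184 184 187 186 187 186 184 183 184 185 184 153 142 180  83  77]
 [184 183 184 185 184 184 184 184 186 186 184 185 150 144 182  79  75]
 [186 184 184 185 183 185 184 185 185 184 186 185 144 144 179  78  77]
 [186 185 186 186 186 185 185 183 
[... 198 characters left out ...]
50 151 149 150 149 149 148 148 122 122 153  86  94]]
top0 [[7, 176, 76, 51, 2381], [78, 190, 184, 230, 15973], [342, 213, 31, 18, 468], [39, 226, 13, 17, 133], [341, 232, 31, 28, 740], [53, 237, 6, 9, 38], [483, 321, 77, 54, 2582], [234, 395, 22, 17, 205], [258, 397, 10, 9, 60], [543, 406, 17, 14, 167], [294, 409, 62, 11, 486], [284, 414, 6, 6, 29]]
scene0 [[244, 0, 55, 58, 1571], [398, 0, 31, 99, 1403], [434, 0, 126, 111, 7672], [470, 41, 7, 7, 34], [440, 48, 27, 14, 156], [426, 90, 28, 11, 161], [462, 90, 7, 8, 45], [459, 115, 61, 36, 816], [403, 123, 118, 106, 4282], [235, 151, 5, 6, 27], [212, 158, 57, 35, 1281], [406, 259, 34, 27, 345], [381, 277, 88, 67, 3005], [375, 284, 29, 19, 154]]
```

```bash
python3 -c "
from plant import r
print(r.finish_job())"
```

```text
the job is handed in; nothing more can be done
None
```

I handed the job in at about 36 s: one tablet dropped into the basket, the slide is back home, and the basket hangs on the hook with its tablet inside; the first grip twisted and was redone, and the last images show nothing else moved.

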